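# Load the wire stand from the covered spool tray

### The job

Slide the loose cover plate of the spool tray along its ledges all the way to the empty end, without lifting it off, to see which pockets hold wire spools, and mount every spool you find on the upright spindle of the wire stand, flat and stacked one on another. Only when all of them are on, turn the stand's platter by its upright pin until the pin stands at the raised mark on the foot. Finish by sliding the cover all the way back over the pockets.

Things in the scene. Friction and masses are not known exactly. Their poses are not given: they have to be found in the camera images.
- tray: fixed grey spool tray, 142 (x) x 131 (y) x 39 mm; origin under its centre, z up. Three pockets in a row along x in the +y half; the -y half (away from the robot) is empty. Both x sides carry ledges (top at z = 30 mm, x = +-60 to 67 mm) on which the cover slides along y, with outer lips to z = 39 mm. Wall at the -y end to z = 39 mm; the +y end is open but for 6 mm stops on the ledges
- pocket_1 (a point): centre of the floor of pocket 1, at x = -38, y = +34.5, z = 6 mm in the tray frame; axes as the tray's. The pocket is 34 mm square and only 6 mm deep (rims at z = 12 mm), so a spool stands 14 mm out of it
- pocket_2 (a point): centre of the floor of pocket 2, at x = +0, y = +34.5, z = 6 mm in the tray frame; axes as the tray's. The pocket is 34 mm square and only 6 mm deep (rims at z = 12 mm), so a spool stands 14 mm out of it
- pocket_3 (a point): centre of the floor of pocket 3, at x = +38, y = +34.5, z = 6 mm in the tray frame; axes as the tray's. The pocket is 34 mm square and only 6 mm deep (rims at z = 12 mm), so a spool stands 14 mm out of it
- cover: loose aluminium plate 131 (x) x 50 (y) x 5 mm, 0.25 kg, lying on the ledges with 1.5 mm side play; axes as the tray's, origin at the centre of its underside (z = 30 mm in the tray). Black handle bar on top: 12 mm wide in x, 32 long in y (centred at y = +9 mm), from z = 5 to 27 mm. Its origin can slide from tray y = -34.5 mm (open) to +34.5 mm (home, over the pockets)
- spool_a: one of up to three equal wire spools (one may be absent), a flanged cylinder 32 mm in diameter and 20 mm high with a through bore of 16 mm, 60 g; both ends alike. Origin at the centre of its underside, z along the bore. Starts upright in one of the tray's pockets, under the cover
- spool_b: one of up to three equal wire spools (one may be absent), a flanged cylinder 32 mm in diameter and 20 mm high with a through bore of 16 mm, 60 g; both ends alike. Origin at the centre of its underside, z along the bore. Starts upright in one of the tray's pockets, under the cover
- spool_c: one of up to three equal wire spools (one may be absent), a flanged cylinder 32 mm in diameter and 20 mm high with a through bore of 16 mm, 60 g; both ends alike. Origin at the centre of its underside, z along the bore. Starts upright in one of the tray's pockets, under the cover
- stand: fixed round foot of the wire stand, 108 mm across and 8 mm high; origin under its centre, z up. The platter turns on it, concentric. Room for the gripper here is limited: behind, a black machine housing overhangs at world x > 0.55 (y 0.06 to 0.22, z 0.15 to 0.37); to the right an orange air hose slants up at y = -0.11 to -0.15 (z 0.18 at x = 0.40, 0.35 at x = 0.48)
- spindle_seat (a point): point on the spindle's axis, on the platter's top face (15 mm above the table), where the lowest spool's underside rests; z up, x towards the pin (turns with the platter). The spindle is 10 mm in diameter and stands 74 mm above this point with a tapered tip (last 6 mm); spools stack on it, 20 mm each. The platter is 94 mm across and 6 mm thick
- platter (a joint): angle of the platter about the vertical: 0 = its pin stands at the mark, positive = turned anticlockwise seen from above (about +z). Turns with light friction from -2.6 to 2.6 and stays where it is left
- pin_top (a point): centre of the top of the platter's upright round pin: 10 mm in diameter, 40 mm from the spindle's axis, rising 25 mm above the platter's top face (table height 15 to 40 mm); turns with the platter
- mark (a point): top of the raised mark, a small aluminium block on the rim of the foot, 51.5 mm from the spindle's axis, 16 mm above the table. The pin is at the mark when pin and mark lie in the same direction from the spindle

How it is judged:
By the outcome, as a careful person would: the job done as asked, in the order asked, and still so for the second after the job is handed in, with the robot touching nothing.
Of spool_a, spool_b, spool_c only 2 to 3 are there at a start; the rules pass over those that are not, and their reading is None.
At some moment in a run one of cover, spool_a, spool_b, spool_c may be knocked a few centimetres aside while the robot is not near it.
Once in a run the grip may slacken for a moment while it holds something.
It also fails if it takes over 210 s, if anything falls off the work surface, if the arm or the gripper's body presses on something with over 40 N, if the wrist force passes 120 N, or if a joint passes its speed limit or range.

### The arm

A 6-joint arm with a two-finger parallel gripper is mounted at the origin on a cart in front of the work surface, level with it; the furniture and walls round the work are solid. World frame = base frame: x ahead of the robot, y to its left, z up, the work surface at z = 0. Lengths are in m, angles in degrees, forces in N, time in s.
With the tool pointing down it reaches from about 0.325 to 0.775 m from the base axis. Payload 5.5 kg.
Tool frame: the origin (TCP) lies at the centre of the arm's flange, where the gripper is bolted on; the fingertips stand 182 mm ahead of it and the grasp point (between the pads) lies 163 mm ahead of it; z points along the fingers, y is the line along which they close (so a half turn about z gives the same grasp; the last joint's range is limited). The gripper opens to 88 mm and grips with 3 to 60 N. Pads are 20 mm wide; open, the fingers measure 115 mm over their backs; the gripper's body (75 mm by 178 mm) begins 61 mm behind the grasp point.
Start: joints at [65.334, 5.22, 70.514, -0, 104.267, -3.249], TCP at [0.219, 0.559, 0.405] pointing down, gripper open.
Joint ranges: [-164.24, 164.24], [-49.07, 125.15], [9.68, 141.18], [-86.29, 266.29], [3.28, 154.24], [-151.56, 151.56]. Speed limits (degrees/s): [147.25, 147.25, 172.46, 180, 180, 180].

### API

Orientations are given as [roll, pitch, yaw] about the fixed x, y, z axes, in that order (R = Rz(yaw) Ry(pitch) Rx(roll)).
In Python, from station import r gives the robot as it stands. The module is installed in compiled form; this text tells all that it offers. Calls block until the motion is done:
- r.reach(position, orientation): joint-space move of the TCP to a pose.
- r.servo_line(position, rotation=None, speed=0.15): straight line of the TCP; rotation=None keeps the orientation; speed is the mean speed in m/s.
- r.move_joints(angles): joint-space move.
- r.let_go() and r.grab(squeeze=None): open the fingers fully, or close them until they stop; squeeze is the grip in N (None keeps the last).
- r.wait(seconds).
- r.inverse_kinematics(position, orientation): joint angles nearest the present ones, or None.
- r.sense(): the state.
- r.snapshot(name): name is "scene" or "top" or "wrist"; returns a dict with "frame" (384x512x3 uint8, red, green, blue), "fx", "fy", "cx", "cy" (pixels), "R" (3x3) and "t" (3): a world point X has camera coordinates R X + t. Camera axes: x right, y down, z forward; pixel columns grow to the right and rows downward; lengths in m; the calibration is good to about 2 mm. A picture is of the moment at which its call begins. There is no depth.
A pose or a line that the arm cannot do raises r.IKError and nothing moves.
- r.hand_in(): hands the job in; it is judged then, once.
The state is a dict: "clock": time; "joints": joint angles; "joint_vel": joint speeds; "joint_torque": joint torques, N m; "tcp_pos": TCP position; "orientation": TCP orientation; "contact_force": force on the tool from outside, world axes, zero at the start; "torque": the same for the moment, N m; "opening": finger opening in m; "gripper_force": force on a finger pad.
Only numpy, scipy, OpenCV 4.12 (cv2) and the standard library are available. Lean on these libraries where they do the work, as an engineer would, in place of code of your own. Each camera call takes 0.05 s, during which the arm holds its last target. There are 200 camera calls.

## Working session

There is one attempt and no reset: what is moved stays moved. The work goes in short steps, each a Python script; the robot and the scene stay as the last script left them, time stands still between calls to the robot, and variables do not carry over. Pictures are saved under pics/ and viewed, at most 16 in all, crops included, and the job is handed in when it is done.

```bash
mkdir -p pics; ls; cat > h.py <<'E'
import numpy as np, cv2
from station import r
def snap(n,f,crop=None,k=1):
    s=r.snapshot(n); im=s["frame"][:,:,::-1]
    if crop: a,b,c,d=crop; im=im[b:d,a:c]
    cv2.imwrite("pics/"+f,cv2.resize(im,None,fx=k,fy=k,interpolation=cv2.INTER_CUBIC)); np.savez("/tmp/"+f+".npz",**s); return s
def ray(s,u,v,z):
    R=np.array(s["R"]);t=np.array(s["t"]);c=-R.T@t
    d=R.T@np.array([(u-s["cx"])/s["fx"],(v-s["cy"])/s["fy"],1]); return c+d*(z-c[2])/d[2]
def proj(s,X):
    p=np.array(s["R"])@np.array(X)+np.array(s["t"]); return np.array([s["fx"]*p[0]/p[2]+s["cx"],s["fy"]*p[1]/p[2]+s["cy"]])
E
python3 - <<'E'
from h import *
a=snap("top","a.png",None,1.5); b=snap("scene","b.png",None,1.5)
for s in(a,b): print(-np.array(s["R"]).T@s["t"],s["fx"])
print(r.sense())
E
```

```text
pics
[0.36437565 0.10269234 0.89314364] 395.41777015914863
[-0.10715829 -0.165089    0.70860048] 488.535254072146
{'clock': 0.1, 'joints': array([ 6.53363254e+01,  5.25896359e+00,  7.05742923e+01,  7.00611693e-04,
        1.04265784e+02, -3.24868134e+00]), 'joint_vel': array([-0.01128791, -0.01227512, -0.0752564 ,  0.07545996, -0.00971443,
       -0.08045201]), 'joint_torque': array([ 2.38609558e-03, -4.47858846e+01, -4.07568526e+01,  6.98429556e-02,
        2.85002781e-02, -1.13336966e-04]), 'tcp_pos': array([0.21909591, 0.55862794, 0.40362468]), 'orientation': array([-1.79901158e+02, -6.29078275e-03,  1.58585173e+02]), 'contact_force': array([ 0.43621904, -0.26889764, -0.11719081]), 'torque': array([-0.02459884,  0.04859692, -0.01492377]), 'gripper_force': 0.0, 'opening': 0.08771581978961465}
```

View pics/a.png

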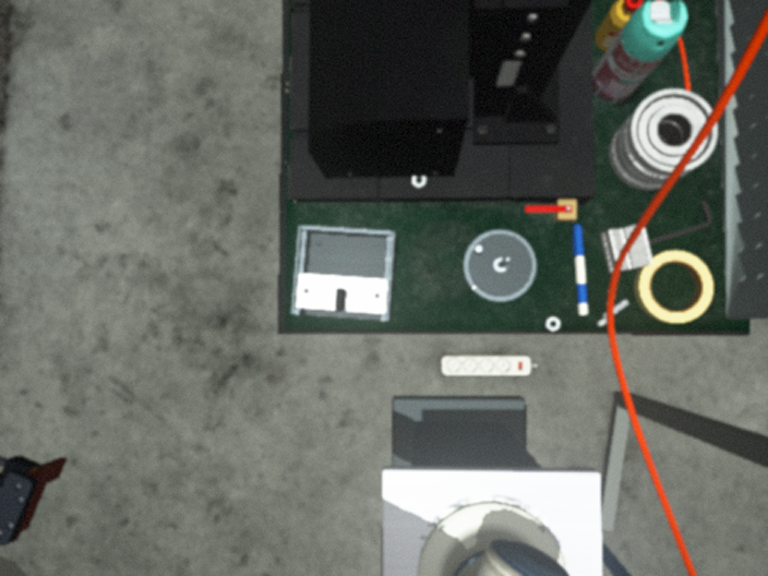

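View pics/b.png

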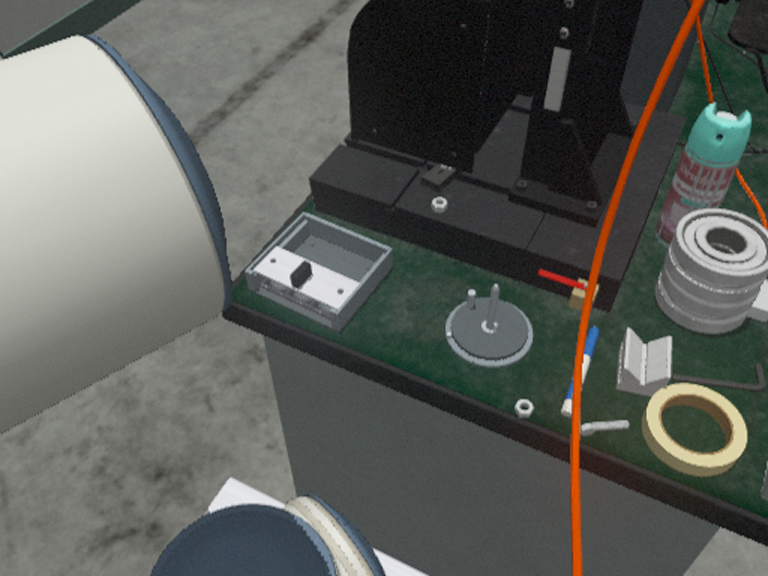

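```bash
python3 - <<'E'
from h import *
s=dict(np.load("/tmp/a.png.npz"))
for n,u,v,z in [("c1",298,227,.039),("c2",395,232,.039),("c3",388,320,.039),("c4",291,315,.039),("hand",341,295,.057),("spindletop",506,260,.089),("platter",500,265,.015),("pin",478,249,.04),("mark",473,288,.016)]:
    print(n,ray(s,u/1.5,v/1.5,z).round(4))
r.reach([0.42,0.13,0.42],[180,0,90]); print(r.sense()["joints"],r.sense()["tcp_pos"])
w=snap("wrist","c.png",None,1.5); print(w["fx"],-np.array(w["R"]).T@w["t"],w["R"][2])
E
```

```text
c1 [0.5064 0.2801 0.039 ]
c2 [0.4985 0.1379 0.039 ]
c3 [0.3708 0.1476 0.039 ]
c4 [0.3777 0.2886 0.039 ]
hand [0.4059 0.2135 0.057 ]
spindletop [ 0.4518 -0.0145  0.089 ]
platter [ 0.4525 -0.0165  0.015 ]
pin [0.4731 0.0182 0.04  ]
mark [0.4184 0.0235 0.016 ]
[ 1.28337040e+01 -1.92563116e+01  9.14694652e+01  1.69444190e-02
  1.07793446e+02  1.27579607e+01] [0.41998645 0.13059787 0.41995065]
322.30956706650454 [0.41967864 0.21306211 0.40016847] [ 0.00120723 -0.29781056 -0.95462423]
```

View pics/c.png

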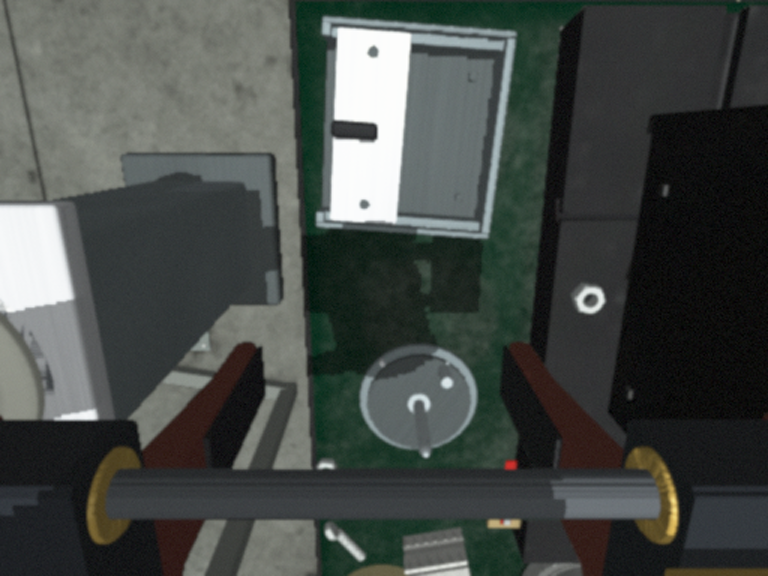

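```bash
python3 - <<'E'
from h import *
s=dict(np.load("/tmp/c.png.npz"))
f=lambda n,u,v,z: print(n,ray(s,u/1.5,v/1.5,z).round(4))
for q in [("c1",325,17,.039),("c2",517,33,.039),("c3",488,237,.039),("c4",317,225,.039),("h1",332,121,.057),("h2",377,123,.057),("h3",377,139,.057),("h4",332,137,.057),("spindletip",426,456,.089),("spbase",418,404,.015),("pin",447,383,.04),("mark",381,364,.016),("cov1",336,27,.035),("cov2",411,35,.035),("cov3",398,222,.035),("cov4",330,220,.035)]: f(*q)
E
```

```text
c1 [0.382  0.2896 0.039 ]
c2 [0.5107 0.2801 0.039 ]
c3 [0.5003 0.1411 0.039 ]
c4 [0.3711 0.1502 0.039 ]
h1 [0.3864 0.2236 0.057 ]
h2 [0.4166 0.2223 0.057 ]
h3 [0.4166 0.212  0.057 ]
h4 [0.3861 0.2133 0.057 ]
spindletip [ 0.4532 -0.0169  0.089 ]
spbase [ 0.4525 -0.0165  0.015 ]
pin [0.474  0.0182 0.04  ]
mark [0.4192 0.0238 0.016 ]
cov1 [0.3889 0.2844 0.035 ]
cov2 [0.4397 0.2796 0.035 ]
cov3 [0.4321 0.1518 0.035 ]
cov4 [0.3806 0.1533 0.035 ]
```

```bash
cat >> h.py <<'E'
TY=85.8; TC=np.array([.441,.2153]); SP=np.array([.4528,-.0166])
def tw(x,y):
    a=np.radians(TY); return TC+[x*np.cos(a)-y*np.sin(a),x*np.sin(a)+y*np.cos(a)]
def st(msg=""):
    s=r.sense(); print(msg,"t",round(s["clock"],1),"p",s["tcp_pos"].round(4),"F",s["contact_force"].round(1),"op",round(s["opening"],4),"gf",round(s["gripper_force"],1)); return s
CY=175.8
E
python3 - <<'E'
from h import *
O=[180,0,CY]; h=np.array([.4005,.2180])
r.reach([*h,.30],O); r.servo_line([*h,.222],speed=.1); st("down")
r.grab(12); st("grab")
d=(tw(0,-1)-tw(0,0))
p=r.sense()["tcp_pos"][:2]
r.servo_line([*(p+d*.062),.222],speed=.08); st("slid")
for k in range(4):
    r.servo_line([*(p+d*(.065+.003*k)),.222],speed=.03); st()
E
```

```text
down t 4.0 p [0.4007 0.2181 0.2228] F [ 0.3 -0.3 -0.2] op 0.0878 gf 0.0
grab t 5.1 p [0.4005 0.218  0.222 ] F [-0.6  0.1  0.3] op 0.012 gf 12.0
slid t 6.1 p [0.4626 0.2134 0.222 ] F [ 1.3 -0.5 -0.1] op 0.012 gf 12.0
 t 6.3 p [0.4651 0.2133 0.222 ] F [-1.7 -0.   2.2] op 0.0117 gf 12.0
 t 6.6 p [0.4681 0.213  0.2217] F [-1.  -0.4 -0.6] op 0.0122 gf 1.2
 t 6.8 p [0.4705 0.2129 0.2216] F [-8.7  0.1  4.4] op 0.0121 gf 12.0
 t 7.1 p [0.4727 0.2128 0.2215] F [-13.4  -0.6   5.7] op 0.0118 gf 12.0
```

```bash
python3 - <<'E'
from h import *
p=r.sense()["tcp_pos"]
r.servo_line([p[0]-.001,p[1],.222]); r.let_go(); r.servo_line([p[0],p[1],.30]); st()
r.reach([.42,.13,.40],[180,0,90]); st()
snap("wrist","d.png",(190,0,390,200),4)
E
```

```text
t 9.2 p [0.4726 0.2128 0.2992] F [-1.2  0.3  0.3] op 0.0873 gf 0.0
 t 10.4 p [0.4201 0.1301 0.399 ] F [0.8 1.  0.1] op 0.0878 gf 0.0
```

View pics/d.png

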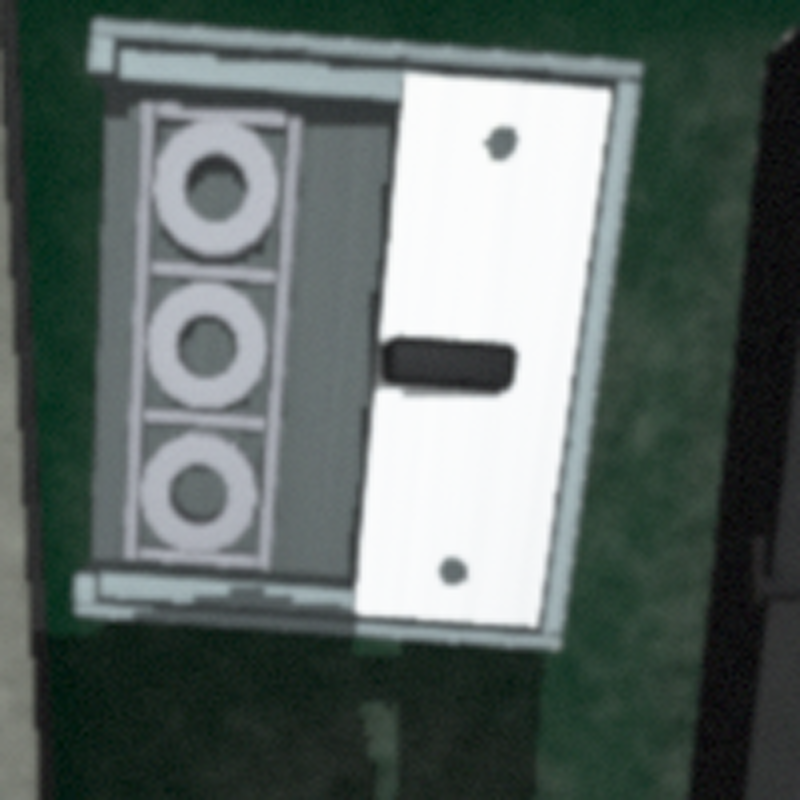

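```bash
python3 - <<'E'
from h import *
s=dict(np.load("/tmp/d.png.npz"))
a=np.radians(TY);R=np.array([[np.cos(a),np.sin(a)],[-np.sin(a),np.cos(a)]])
for n,u,v,z in [("s3",216,187,.026),("s2",207,344,.026),("s1",199,492,.026),("c1",90,17,.039),("c2",642,64,.039),("c3",560,648,.039),("c4",74,614,.039)]:
    p=ray(s,190+u/4,v/4,z)[:2]; print(n,p.round(4),(R@(p-TC)).round(4))
st()
E
```

```text
s3 [0.4088 0.2555] [0.0377 0.035 ]
s2 [0.4061 0.218 ] [0.0001 0.035 ]
s1 [0.4035 0.1801] [-0.0378  0.0348]
c1 [0.3802 0.2904] [0.0704 0.0662]
c2 [0.5101 0.2805] [ 0.0701 -0.0641]
c3 [0.5005 0.1402] [-0.0705 -0.0648]
c4 [0.3704 0.1494] [-0.0709  0.0656]
 t 10.5 p [0.4201 0.1302 0.399 ] F [-0.1  0.1  0.2] op 0.0879 gf 0.0
```

```bash
cat > pick.py <<'E'
from h import *
def pick(x,y=.0347,z=.1965,go=True):
    O=[180,0,TY]
    r.reach([*tw(x,y+.0215),.30],O); r.servo_line([*tw(x,y+.0215),z],speed=.1); st("down")
    r.grab(3); st("touch")
    for d in (.018,.014,.010,.006,.003,0):
        r.servo_line([*tw(x,y+d),z],speed=.05); r.grab(3); s=st(d)
        if s["opening"]<.036: break
E
python3 - <<'E'
from pick import *
pick(-.0378)
E
```

```text
down t 12.2 p [0.3825 0.1818 0.1973] F [ 0.6  0.4 -0.5] op 0.0878 gf 0.0
touch t 12.8 p [0.3834 0.1817 0.1981] F [ 6.1 -0.8  1.9] op 0.0666 gf 3.0
0.018 t 13.3 p [0.3869 0.1815 0.1979] F [ 5.6 -0.8  0.9] op 0.0602 gf 3.0
0.014 t 13.7 p [0.3909 0.1811 0.1976] F [ 5.5 -1.   1.6] op 0.0527 gf 3.0
0.01 t 14.2 p [0.3949 0.1808 0.1975] F [ 6.  -0.8  1.7] op 0.0447 gf 3.0
0.006 t 14.7 p [0.3989 0.1805 0.1973] F [ 6.3 -0.6  2.3] op 0.0375 gf 3.0
0.003 t 15.1 p [0.4014 0.1803 0.197 ] F [ 6.6 -0.3  1.2] op 0.0329 gf 3.0
```

```bash
python3 - <<'E'
from pick import *
r.servo_line([*tw(-.0378,.0347+.001),.1965],speed=.05); r.grab(3); st()
snap("wrist","e.png",(150,150,390,330),3)
E
```

```text
t 15.6 p [0.4025 0.1803 0.1965] F [ 0.7 -0.1  4.9] op 0.0326 gf 3.0
```

View pics/e.png

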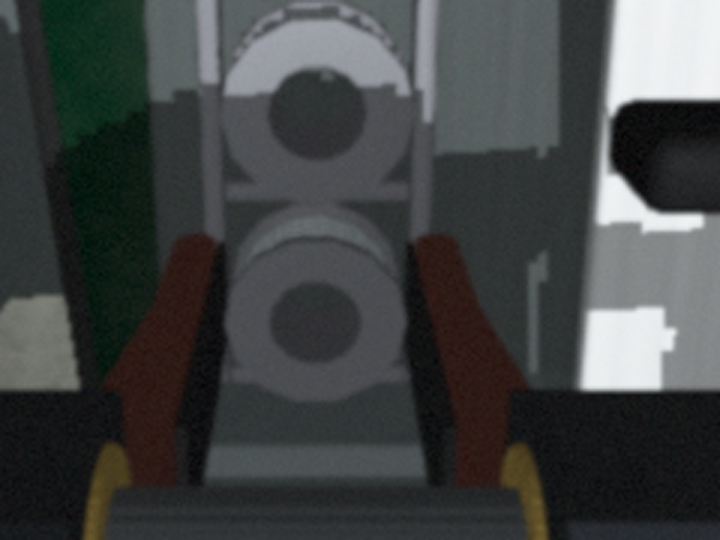

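```bash
python3 - <<'E'
from pick import *
r.grab(15); st()
p=r.sense()["tcp_pos"]
r.servo_line([p[0],p[1],.31],speed=.1); st("up")
r.reach([*SP,.31],[180,0,TY]); r.wait(.3); st("over")
snap("wrist","f.png",(150,130,390,330),3)
E
```

```text
t 15.9 p [0.4025 0.1803 0.1966] F [-0.  -0.7  5.5] op 0.0321 gf 15.0
up t 17.1 p [0.4023 0.1803 0.3091] F [ 0.2  0.3 -1.3] op 0.0324 gf 15.0
over t 18.3 p [ 0.4528 -0.0156  0.31  ] F [ 0.4  0.5 -0.3] op 0.032 gf 15.0
```

View pics/f.png

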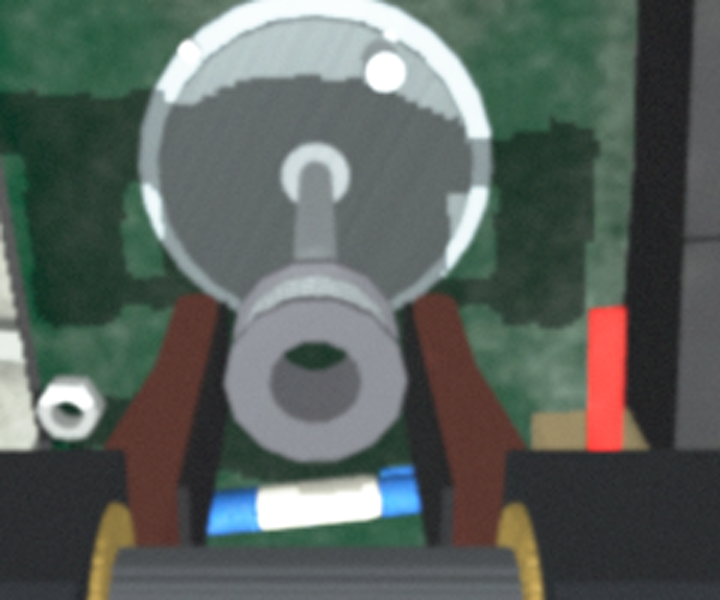

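```bash
python3 - <<'E'
from h import *
s=dict(np.load("/tmp/f.png.npz"))
f=lambda u,v,z: ray(s,150+u/3,130+v/3,z)
print("spool",f(316,381,.1394)[:2], "base",f(316,174,.0155)[:2],"pin",f(386,71,.04),"mark",f(190,50,.016), "collar top", f(316,163,.017),"footL",f(140,165,.008),"footR",f(490,165,.008))
print(proj(s,[*SP,.089]),150+316/3)
E
```

```text
spool [ 0.45294995 -0.01573146] base [ 0.45339092 -0.01501294] pin [0.47411436 0.01894949 0.04      ] mark [0.42030315 0.02446661 0.016     ] collar top [ 0.45366164 -0.01120414  0.017     ] footL [ 0.4001737 -0.0104952  0.008    ] footR [ 0.506168   -0.01826041  0.008     ]
[254.96974031 221.48839919] 255.33333333333331
```

```bash
sed -i 's/SP=np.array(\[.4528,-.0166\])/SP=np.array([.4531,-.0162])/' h.py; cat >> pick.py <<'E'
def place(bottom,off=.1906,lvl=.0):
    O=[180,0,TY]
    q=r.sense()["tcp_pos"]; c=SP+np.array(lvl)
    r.servo_line([*c,.30],O,speed=.1); st("top")
    zs=np.arange(.28,bottom+off+.0008,-.012).tolist()+[bottom+off+.0008]
    for z in zs:
        r.servo_line([*c,z],speed=.08); F=r.sense()["contact_force"]
        if np.abs(F).max()>6: st("contact %.3f"%z)
        if np.abs(F).max()>14: return False
    r.wait(.2); st("seated"); r.let_go(); r.wait(.2); st("open"); r.servo_line([*c,.32],speed=.15); return True
E
python3 - <<'E'
from pick import *
print(place(.015))
snap("wrist","g.png",(150,130,390,330),3)
E
```

```text
top t 18.6 p [ 0.4529 -0.016   0.2991] F [-0.7 -0.3 -0.8] op 0.0322 gf 15.0
seated t 21.2 p [ 0.4532 -0.0162  0.2066] F [-0.1  0.   0.1] op 0.0321 gf 15.0
open t 22.4 p [ 0.4531 -0.0162  0.2064] F [-0.2 -0.9 -0.4] op 0.0875 gf 0.0
True
```

View pics/g.png

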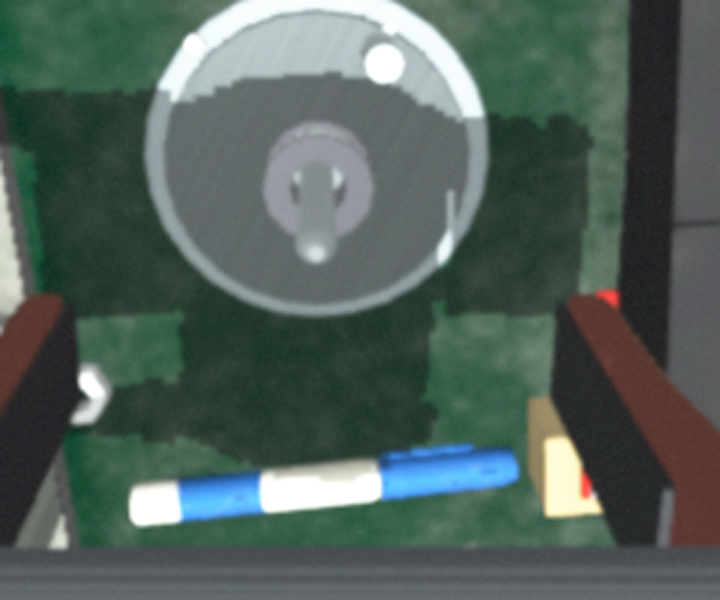

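```bash
python3 - <<'E'
from h import *
r.reach([.42,.13,.40],[180,0,90]); st()
snap("wrist","i.png",(190,0,390,200),2.5)
E
```

```text
t 24.1 p [0.4202 0.1297 0.3988] F [ 0.6 -0.6  1. ] op 0.0878 gf 0.0
```

View pics/i.png

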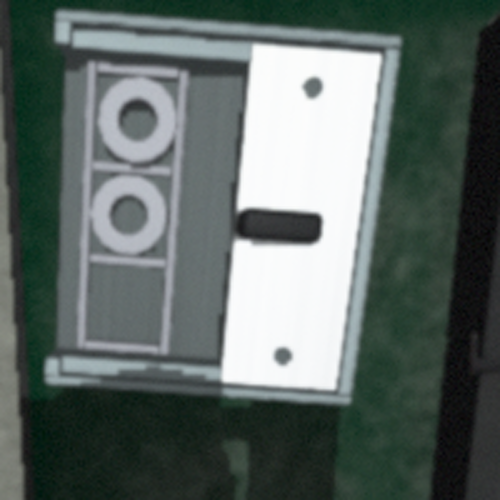

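```bash
cat >> pick.py <<'E'
def full(x,bottom):
    pick(x)
    r.servo_line([*tw(x,.0357),.1965],speed=.05); r.grab(3); r.grab(15); s=st("grip")
    if abs(s["opening"]-.032)>.0015: return False
    p=s["tcp_pos"]; r.servo_line([p[0],p[1],.31],speed=.1)
    r.reach([*SP,.31],[180,0,TY]); r.wait(.2); s=st("over")
    w=snap("wrist","ov%d.png"%(bottom*1000),(150,130,390,330),2)
    return abs(s["opening"]-.032)<.0015
E
python3 - <<'E'
from pick import *
print(full(0,.035))
E
```

```text
down t 25.9 p [0.3852 0.2196 0.1973] F [ 0.1 -0.7  0.2] op 0.0874 gf 0.0
touch t 26.5 p [0.3863 0.2196 0.1982] F [6.4 0.3 1.7] op 0.0648 gf 3.0
0.018 t 27.0 p [0.3897 0.2193 0.1979] F [6.3 0.2 1.6] op 0.0583 gf 3.0
0.014 t 27.4 p [0.3937 0.219  0.1977] F [5.9 0.1 0.5] op 0.051 gf 3.0
0.01 t 27.9 p [0.3977 0.2186 0.1975] F [6.3 1.5 1.6] op 0.0435 gf 3.0
0.006 t 28.4 p [0.4017 0.2183 0.1974] F [7.  1.2 1.5] op 0.0355 gf 3.0
grip t 29.1 p [0.4056 0.2179 0.1969] F [ 3.5 -0.7  4.2] op 0.0314 gf 15.0
over t 31.5 p [ 0.4531 -0.015   0.31  ] F [ 0.4 -0.4 -1.2] op 0.0319 gf 15.0
True
```

View pics/ov35.png

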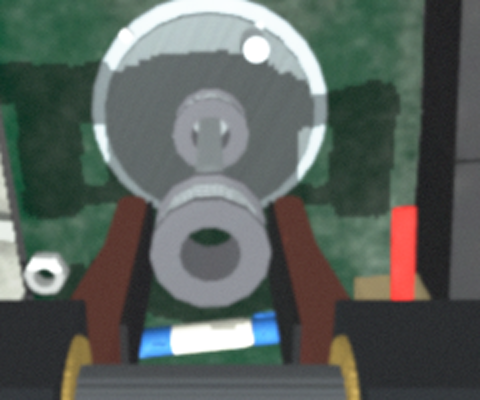

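```bash
python3 - <<'E'
from pick import *
print(place(.035))
s0=np.load("/tmp/i.png.npz")["frame"].astype(int)
r.reach([.42,.13,.40],[180,0,90]); st()
w=snap("wrist","j.png",(190,0,390,200),3)["frame"].astype(int)
d=(np.abs(w-s0).max(2)>40)[0:200,190:390]; ys,xs=np.nonzero(d); print(d.sum(), d[:, :].sum(0).reshape(20,10).sum(1), d.sum(1).reshape(20,10).sum(1))
E
```

```text
top t 31.8 p [ 0.4529 -0.0159  0.299 ] F [-1.2  0.5  0.4] op 0.0315 gf 15.0
seated t 33.8 p [ 0.4531 -0.0162  0.2265] F [-1.4 -0.9 -0.8] op 0.0317 gf 15.0
open t 35.0 p [ 0.4531 -0.0162  0.2264] F [-0.2  0.   0.3] op 0.088 gf 0.0
True
 t 36.5 p [0.4202 0.1297 0.3985] F [-0.3  0.7 -0.2] op 0.0881 gf 0.0
556 [  0   0   0  53 202 181 118   0   0   0   0   0   0   0   0   2   0   0
   0   0] [  0   0   0   2   0   0   0 192 153 195  14   0   0   0   0   0   0   0
   0   0]
```

View pics/j.png

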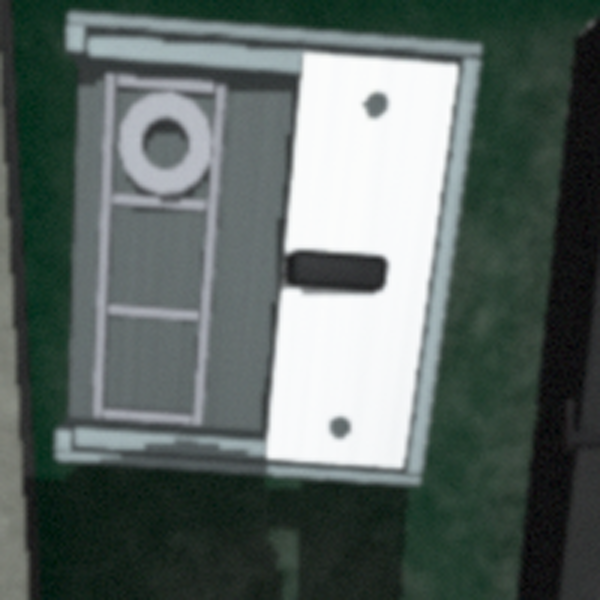

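```bash
python3 - <<'E'
from pick import *
if full(.0377,.055):
    print(place(.055))
    r.reach([SP[0],SP[1],.36],[180,0,TY]); st()
    snap("wrist","k.png",(150,130,390,330),3)
E
```

```text
down t 38.5 p [0.388  0.2572 0.1973] F [-1.2  1.   0.1] op 0.0875 gf 0.0
touch t 39.1 p [0.3889 0.257  0.1978] F [ 6.1 -0.3  1. ] op 0.0634 gf 3.0
0.018 t 39.5 p [0.3924 0.2567 0.1976] F [ 6.1 -0.5  1.5] op 0.0569 gf 3.0
0.014 t 40.0 p [0.3964 0.2565 0.1974] F [ 5.9 -0.6  1.6] op 0.0492 gf 3.0
0.01 t 40.5 p [0.4004 0.2561 0.1973] F [ 6.7 -0.5  1.2] op 0.0417 gf 3.0
0.006 t 40.9 p [0.4044 0.2559 0.1972] F [7.  0.  1.7] op 0.0336 gf 3.0
grip t 41.6 p [0.4083 0.2556 0.1968] F [3.7 0.6 4.3] op 0.0305 gf 15.0
over t 44.2 p [ 0.4532 -0.0151  0.31  ] F [-0.3 -1.7 -0.4] op 0.0304 gf 15.0
```

View pics/ov55.png

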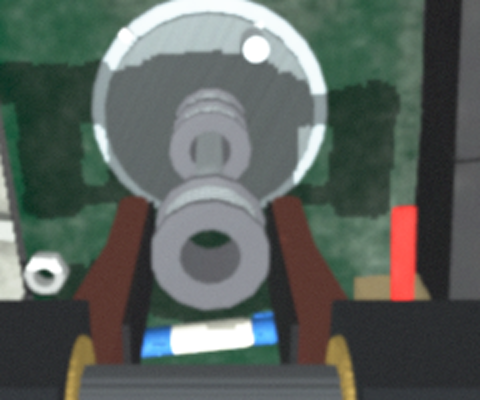

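```bash
python3 - <<'E'
from pick import *
for n,v in (("ov35",251),("ov55",255.5)):
    s=np.load("/tmp/%s.png.npz"%n); print(ray(s,150+210.5/2,130+v/2,.1394))
E
```

```text
[ 0.45331102 -0.01422512  0.1394    ]
[ 0.45326421 -0.015638    0.1394    ]
```

```bash
python3 - <<'E'
from pick import *
print(place(.055))
r.reach([SP[0],SP[1],.36],[180,0,TY]); st()
snap("wrist","k.png",(150,130,390,330),3)
E
```

```text
top t 44.5 p [ 0.4529 -0.0159  0.299 ] F [-0.2 -0.3 -0.5] op 0.0306 gf 15.0
seated t 45.9 p [ 0.453  -0.0162  0.2462] F [-0.  -0.3 -0.5] op 0.0304 gf 15.0
open t 47.1 p [ 0.4531 -0.0162  0.2464] F [-0.5 -0.4 -0.1] op 0.0879 gf 0.0
True
 t 48.0 p [ 0.4533 -0.0162  0.3606] F [ 0.5  0.2 -0.6] op 0.0878 gf 0.0
```

View pics/k.png

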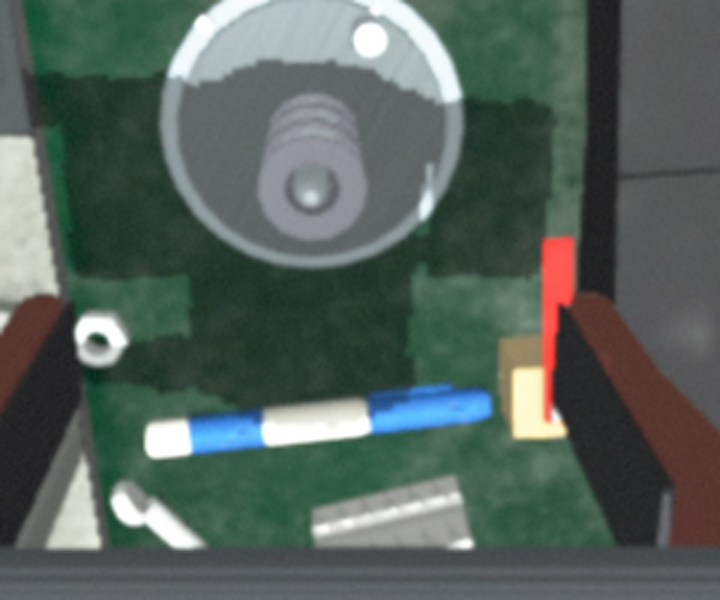

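```bash
cat > turn.py <<'E'
from h import *
Z=.204
def at(phi,z=Z): a=np.radians(phi); return [*(SP+.040*np.array([np.cos(a),np.sin(a)])),z]
def grip(phi):
    r.reach(at(phi,.32),[180,0,phi]); r.servo_line(at(phi),speed=.1); st("down"); r.grab(6); r.wait(.2); st("grip")
def arc(a,b):
    n=max(1,int(abs(b-a)/6)+1)
    for p in np.linspace(a,b,n+1)[1:]: r.servo_line(at(p),[180,0,p],speed=.04)
    st("arc")
def off(phi):
    r.let_go(); r.wait(.2); r.servo_line(at(phi,.33),speed=.15)
E
python3 - <<'E'
from turn import *
grip(88); arc(88,129.6); off(129.6)
r.reach([SP[0],SP[1]-.02,.34],[180,0,TY]); st()
snap("wrist","l.png",(170,90,350,240),4)
E
```

```text
down t 49.7 p [0.4548 0.0238 0.2048] F [ 0.2  0.1 -0.1] op 0.0884 gf 0.0
grip t 51.1 p [0.4545 0.0238 0.2042] F [1.4 1.1 3. ] op 0.01 gf 6.0
arc t 52.9 p [0.4275 0.0145 0.2041] F [-1.8  0.6  5.8] op 0.0098 gf 6.0
 t 56.0 p [ 0.453  -0.0361  0.339 ] F [-1.   0.5 -0.2] op 0.088 gf 0.0
```

View pics/l.png

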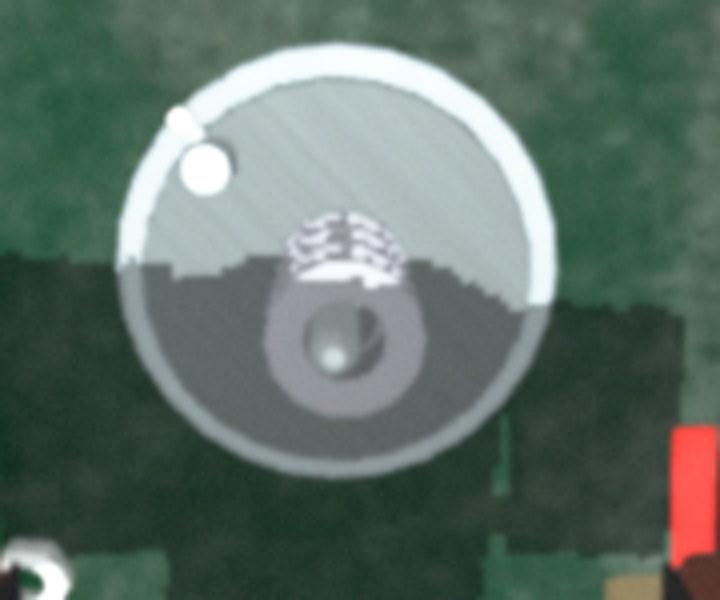

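```bash
python3 - <<'E'
from h import *
s=np.load("/tmp/l.png.npz"); f=lambda u,v,z: ray(s,170+u/4,90+v/4,z)[:2]
c=np.mean([f(117,258,.008),f(556,258,.008),f(336,42,.008),f(336,478,.008)],0)
for n,q in (("pin",f(206,169,.04)),("mark",f(184,123,.016))):
    d=q-c; print(n,q,np.degrees(np.arctan2(d[1],d[0])),np.hypot(*d), np.degrees(np.arctan2(*(q-SP)[::-1])))
print(c)
im=s["frame"].astype(int); g=im.min(2)[110:135,205:228]; print(g)
E
```

```text
pin [0.42754098 0.01510044] 131.8080726247008 0.03871294833213477 129.23406587344405
mark [0.420898   0.02324139] 131.25444923872757 0.04921182083006285 129.22998604720573
[ 0.45334848 -0.0137555 ]
[[ 60  62  64  68  70  73  77  77  81  82  81  84  86  88  89  96 107 134
  164 196 214 233 244]
 [ 55  54  59  61  64  71  73  74  78  78  83  82  81  87  97 115 147 184
  219 233 240 244 247]
 [ 49  55  54  56  61  66  67  70  76  77  80  81  83 100 133 170 203 227
  239 243 245 246 246]
 [ 53  51  53  59  61  61  66  69  69  73  75  76  98 144 188 221 235 241
  244 245 246 246 246]
 [ 53  59  59  60  62  65  68  66  69  72  78  94 142 193 225 238 243 245
  245 246 246 246 245]
 [ 58  59  61  65  64  69  68  67  74  86 102 140 191 227 239 242 244 245
  245 245 245 243 238]
 [ 63  66  67  69  70  69  67  83 127 169 179 188 222 238 243 244 244 246
  246 245 242 231 215]
 [ 66  67  66  69  71  73  85 146 230 253 252 239 231 238 243 244 244 245
  245 242 231 198 174]
 [ 67  69  68  70  70  74 129 230 255 255 255 255 245 234 240 243 244 244
  241 230 204 176 166]
 [ 68  66  69  70  70  80 168
[... 823 characters left out ...]
251 229 179 149 139]
 [ 92 147 208 236 243 245 245 245 241 231 205 222 252 255 255 255 255 255
  255 254 240 179 137]
 [125 190 229 242 244 244 244 241 229 206 206 249 255 255 255 255 255 255
  255 255 254 221 149]
 [165 221 238 243 244 245 243 234 202 180 222 254 255 255 255 255 255 255
  255 255 255 243 168]
 [200 234 242 244 244 244 239 219 182 179 231 255 255 255 255 255 255 255
  255 255 255 252 188]
 [224 239 244 244 244 242 229 194 174 181 232 255 255 255 255 255 255 255
  255 255 255 253 202]
 [235 242 244 244 244 238 211 176 173 182 227 255 255 255 255 255 255 255
  255 255 255 252 201]
 [240 243 244 244 243 234 199 176 175 176 215 253 255 255 255 255 255 255
  255 255 255 247 193]]
```

```bash
python3 - <<'E'
from h import *
s=np.load("/tmp/l.png.npz"); f=lambda u,v,z: ray(s,u,v,z)[:2]
m=(s["frame"].min(2)>=254)
def cen(a,b,c,d):
    y,x=np.nonzero(m[b:d,a:c]); return x.mean()+a,y.mean()+b,len(x)
p=cen(214,125,230,140); k=cen(210,116,218,122); print(p,k)
P=f(p[0],p[1],.04);K=f(k[0],k[1],.016)
for c in (SP,np.array([.4533,-.0138]),np.array([.4533,-.0155])):
  for q in (P,K): d=q-c; print(q,np.degrees(np.arctan2(d[1],d[0])),np.hypot(*d))
E
```

```text
(np.float64(220.75), np.float64(131.92045454545453), 88) (np.float64(214.89473684210526), np.float64(119.57894736842105), 19)
[0.42692833 0.01542522] 129.60969073556575 0.041050104245936435
[0.41999691 0.02436575] 129.21565667794465 0.05235832997319578
[0.42692833 0.01542522] 132.06182932619618 0.039364687947324534
[0.41999691 0.02436575] 131.10765011403325 0.05065293997007953
[0.42692833 0.01542522] 130.4560865388989 0.04064276583654224
[0.41999691 0.02436575] 129.8747331844058 0.051945874663942536
```

```bash
python3 - <<'E'
from pick import *
s0=np.load("/tmp/j.png.npz")["frame"].astype(int)
r.reach([.42,.13,.40],[180,0,90]); st()
w=snap("wrist","m.png",(190,0,390,200),3)["frame"].astype(int)
d=(np.abs(w-s0).max(2)>40)[0:200,190:390]; print(d.sum(),d.sum(0).reshape(20,10).sum(1), d.sum(1).reshape(20,10).sum(1))
E
```

```text
t 56.8 p [0.42   0.1298 0.3995] F [ 0.2 -0.   0.4] op 0.0876 gf 0.0
826 [  0   0   0   0 212 210 223   3  18  23  15  18  35  25  30  14   0   0
   0   0] [  7  47  26 193 194 205  80   6  26   5   6   4   5   5  10   7   0   0
   0   0]
```

```bash
python3 - <<'E'
from h import *
O=[180,0,CY]; h=tw(0,-.027)
r.reach([*h,.30],O); r.servo_line([*h,.222],speed=.1); st("down")
r.grab(12); st("grab")
d=tw(0,1)-tw(0,0); p=r.sense()["tcp_pos"][:2]
r.servo_line([*(p+d*.062),.222],speed=.08); s=st("slid")
for k in range(6):
    r.servo_line([*(p+d*(.065+.002*k)),.222],speed=.03); s=st()
    if s["contact_force"][0]>9: break
q=s["tcp_pos"]; r.servo_line([*(q[:2]-d*.0005),.222]); r.let_go(); r.servo_line([q[0],q[1],.30],speed=.12); st()
r.reach([.42,.13,.42],[180,0,90]); snap("wrist","n.png",None,1.5)
E
```

```text
down t 59.0 p [0.4682 0.2134 0.2228] F [-0.4 -0.   0. ] op 0.0878 gf 0.0
grab t 60.2 p [0.4679 0.2133 0.222 ] F [-0.8 -0.1 -0. ] op 0.012 gf 12.0
slid t 61.1 p [0.4059 0.2179 0.222 ] F [-2.9  0.1  0.2] op 0.0121 gf 12.0
 t 61.3 p [0.4032 0.218  0.222 ] F [ 0.4 -0.6 -1.1] op 0.0119 gf 12.0
 t 61.6 p [0.4011 0.2182 0.222 ] F [ 0.7  0.2 -0.8] op 0.012 gf 12.0
 t 61.8 p [0.399  0.2183 0.222 ] F [ 1.4 -0.9 -1.7] op 0.0119 gf 12.0
 t 62.1 p [0.3978 0.2184 0.2224] F [ 6.  -1.1 -2.3] op 0.0122 gf 12.0
 t 62.3 p [0.3962 0.2185 0.2229] F [ 7.8 -1.  -1.9] op 0.0123 gf 12.0
 t 62.6 p [0.3945 0.2186 0.2234] F [ 8.8 -2.3 -0.8] op 0.0118 gf 12.0
 t 64.9 p [0.3944 0.2185 0.2992] F [-0.6  0.3  0.7] op 0.0878 gf 0.0
```

View pics/n.png

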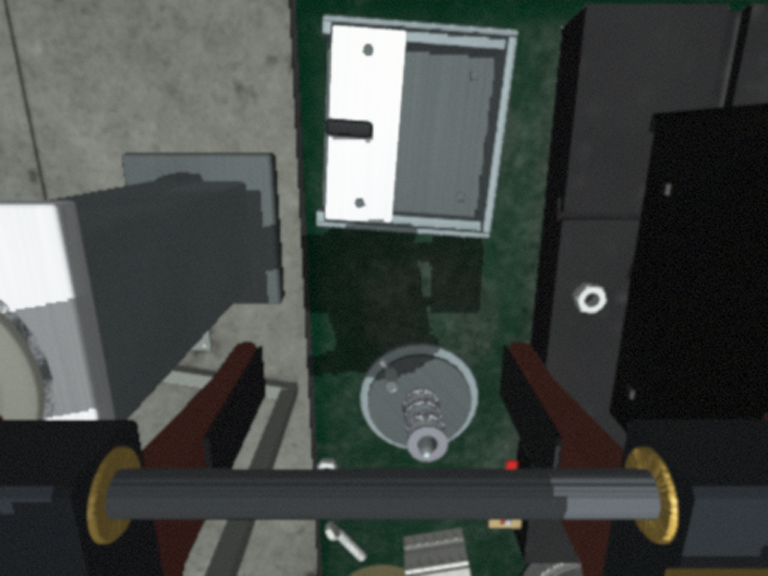

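```bash
python3 - <<'E'
from h import *
a=np.radians(TY);R=np.array([[np.cos(a),np.sin(a)],[-np.sin(a),np.cos(a)]])
for f,q in (("c",[(332,129,.057),(377,131,.057),(336,27,.035),(411,35,.035),(398,222,.035),(330,220,.035)]),("n",[(327,127,.057),(372,129,.057),(331,25,.035),(407,30,.035),(393,222,.035),(325,218,.035)])):
    s=np.load("/tmp/%s.png.npz"%f)
    for u,v,z in q: print(f,(1e3*(R@(ray(s,u/1.5,v/1.5,z)[:2]-TC))).round(1))
s=np.load("/tmp/n.png.npz");im=cv2.resize(s["frame"][5:160,205:350,::-1],None,fx=5,fy=5,interpolation=cv2.INTER_CUBIC)[:600]
cv2.imwrite("pics/o.png",im[:600,:725])
E
```

```text
c [-0.8 54.8]
c [ 0.1 24.5]
c [65.1 57.1]
c [64.  6.]
c [-64.    4.2]
c [-66.2  55.7]
n [-0.5 58.5]
n [ 0.5 28.3]
n [65.2 60.8]
n [66.   9.5]
n [-64.8   8.5]
n [-65.5  59.9]
```

View pics/o.png

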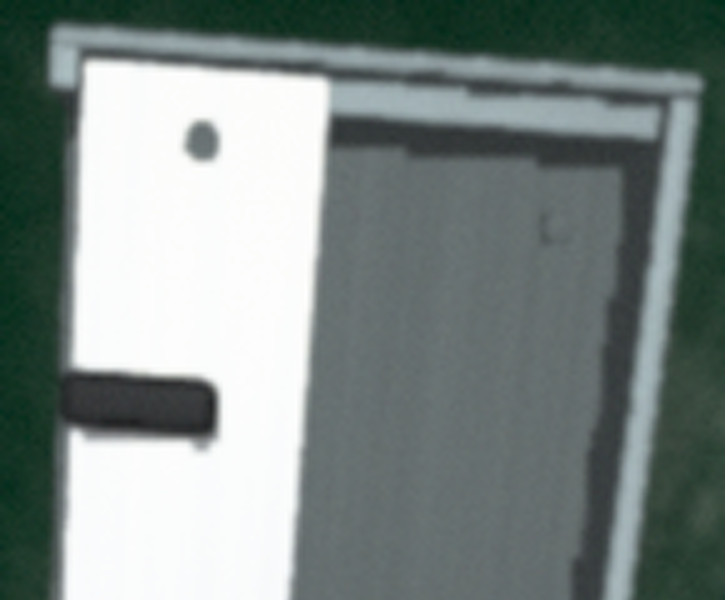

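```bash
python3 -c "
from h import *
print(r.hand_in())"
```

```text
the job is handed in; nothing more can be done
None
```

All three spools are stacked flat on the spindle, the pin stands at the mark to within about 1° by the wrist camera, the cover is back home against its stops, and the job was handed in at about 66 s; no verdict was returned.

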